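Clear down the chocolate dipping slab

TASK

Clear down the dipping bench: first open the drawer, lay the clean bar moulds from the draining tray flat in it, cavities up, and push it fully shut so that no crumbs get in. Then push all the broken chocolate off the marble into the steel pan with the scraper (it is food, so never touch it with the gripper), and hang the scraper by its eye on the free peg of the tool rail. Leave the other things on the bench where they are.

Things in the scene. Friction and masses are not known exactly. Their poses are not given: they have to be found in the camera images.
- slab: marble slab, fixed, 280 (x) by 320 mm (y), flat top 50 mm above the table; origin at the centre of its underside, x pointing away from the robot to the pan. Steel bars 18 mm high stand on it along both sides and the near end: the clear marble runs from x -124 to +140 and y -144 to +144 mm; its far (+x) edge is open.
- pan: open steel pan standing against the slab's far edge, fixed, outside 120 (x) by 330 mm (y) and 44 mm deep with 3 mm walls, its rim 6 mm lower than the marble; origin at the centre of its underside, axes as the slab's, 201 mm beyond the slab's origin.
- chip1: piece of set chocolate, dark brown, irregular, about 50 mm across (never over 56 mm) and 12 mm thick, lying flat on the marble; origin at the centre of its underside. May be absent (None).
- chip2: piece of set chocolate, dark brown, irregular, about 50 mm across (never over 56 mm) and 12 mm thick, lying flat on the marble; origin at the centre of its underside. May be absent (None).
- chip3: piece of set chocolate, dark brown, irregular, about 50 mm across (never over 56 mm) and 12 mm thick, lying flat on the marble; origin at the centre of its underside. May be absent (None).
- chip4: piece of set chocolate, dark brown, irregular, about 50 mm across (never over 56 mm) and 12 mm thick, lying flat on the marble; origin at the centre of its underside. May be absent (None).
- chip5: piece of set chocolate, dark brown, irregular, about 50 mm across (never over 56 mm) and 12 mm thick, lying flat on the marble; origin at the centre of its underside. May be absent (None).
- chip6: piece of set chocolate, dark brown, irregular, about 50 mm across (never over 56 mm) and 12 mm thick, lying flat on the marble; origin at the centre of its underside. May be absent (None).
- scraper: slab scraper, 0.3 kg, standing on the near end of the marble: a white foot 36 (x) by 130 (y) by 28 mm high, flat below, steel scraping blades along its two long faces; from its middle a black flat handle 16 (x) by 52 mm (y) rises to 130 mm, a round eye of 28 mm diameter through it along x. Origin at the centre of its underside. Hold it by the handle's 52 mm width at the height of the eye.
- scraper_eye (a point): centre of the scraper's eye, 105 mm above its underside
- mould1: white plastic bar mould with three cavities in its upper face, a block 130 (its x) by 40 (its y) by 22 mm high; origin at the centre of its underside. Lies flat, cavities up, on the flat fixed draining tray (10 mm high) right of the slab. May be absent (None).
- mould2: white plastic bar mould with three cavities in its upper face, a block 130 (its x) by 40 (its y) by 22 mm high; origin at the centre of its underside. Lies flat, cavities up, on the flat fixed draining tray (10 mm high) right of the slab. May be absent (None).
- mould3: white plastic bar mould with three cavities in its upper face, a block 130 (its x) by 40 (its y) by 22 mm high; origin at the centre of its underside. Lies flat, cavities up, on the flat fixed draining tray (10 mm high) right of the slab. May be absent (None).
- peg: the free peg of the tool rail, fixed. The rail is a steel bar of 14 mm diameter, 260 mm long along y, 165 mm above the table, on two posts. The peg, 9 mm thick, starts from a 22 mm clip on the bar, points along its own -x (towards the robot) and rises gently, its axis from (-8, 0, 1.5) to (-75, 0, 14) mm; origin on the axis of the bar.
- turner_peg: the other, occupied peg of the rail, fixed, 110 mm along the bar from the free one, of the same shape, with a turner 60 mm wide hanging on it to 138 mm below the bar; origin on the axis of the bar.
- unit_drawer0 (a joint): opening of the drawer of the low steel drawer unit, m: 0 shut, 0.19 fully open; slides easily (1 N of friction) and stays where it is left; it starts shut or up to 50 mm open. The unit is 270 deep, 270 wide and 105 mm high; its drawer opens along the unit's -x, towards the robot.
- drawer_floor (a point): centre of the drawer's inner floor, 22 mm above the table; inside, the drawer is 225 (x) by 228 mm (y) and 61 mm deep, x pointing into the unit. While the drawer stands open, the part of it beyond the front edge of the unit's top (120 mm in front of the unit's origin) is covered.
- unit_drawer0_handle (a point): middle of the drawer's bar handle (bar along y, 120 mm long, round, about 10 mm thick, 67 mm above the table), 35 mm in front of the drawer's face
- unit: the drawer unit, fixed; origin at the centre of its underside, x pointing away from the robot; its top begins 120 mm in front of the origin and is 105 mm high.
- bowl: steel bowl of 120 mm diameter far right of the robot, bystander, not part of the job
- nutjar: glass jar with lid, 64 mm wide and 90 mm high, beyond the rail, bystander, not part of the job
- tin: tin 72 mm wide and 100 mm high, left of the drawer, bystander, not part of the job
- cup: white cup 68 mm wide and 60 mm high, near the robot on its right, bystander, not part of the job

How it is judged:
By the outcome, as a careful person would: the job done as asked, in the order asked, and still so for the second after the job is handed in, with the robot touching nothing.
Of chip1, chip2, chip3, chip4, chip5, chip6 only 3 to 6 are there at a start; the rules pass over those that are not, and their reading is None.
Of mould1, mould2, mould3 only 2 to 3 are there at a start; the rules pass over those that are not, and their reading is None.
At some moment in a run one of chip1, chip2, chip3, chip4, chip5, chip6, mould1, mould2, mould3 may be knocked a few centimetres aside while the robot is not near it.
It also fails if it takes over 210 s, if anything falls off the work surface, if the arm or the gripper's body presses on something with over 40 N, if the wrist force passes 120 N, or if a joint passes its speed limit or range.

ROBOT

A 7-joint arm with a two-finger parallel gripper is mounted at the origin on the work surface. World frame = base frame: x ahead of the robot, y to its left, z up, the work surface at z = 0. Lengths are in m, angles in rad, forces in N, time in s.
With the tool pointing down it reaches from about 0.35 to 0.9 m from the base axis. Payload 7.2 kg.
Tool frame: the origin (TCP) lies midway between the tips of the shut fingers; the grasp point (between the pads) lies arm.grip_point_offset behind it (arm.grip_point_offset is the distance from the TCP to the grasp point, in m); z points along the fingers, y is the line along which they close (so a half turn about z gives the same grasp; the last joint's range is limited). The gripper opens to 88 mm and grips with 3 to 60 N. Pads are 20 mm wide; open, the fingers measure 115 mm over their backs; the gripper's body (75 mm by 178 mm) begins 61 mm behind the grasp point.
Start: joints at [1.248, 0.411, -0.013, 1.596, 0.006, 1.134, -0.082], TCP at [0.158, -0.605, 0.223] pointing down, gripper open.
Joint ranges: [-2.95, 2.95], [-0.29, 1.99], [-1.47, 1.44], [0.14, 2.54], [-1.03, 4.17], [0.13, 1.85], [-2.86, 2.86]. Speed limits (rad/s): [2.39, 2.39, 3.01, 3.01, 3.14, 3.14, 3.14].

INTERFACE

Orientations are given as a unit quaternion [x, y, z, w].
In Python, from station import arm gives the robot as it stands.
- The arm moves only by the shell command python3 -m handwheel 'ROWS' [FORCE]. ROWS is JSON, one flat list of numbers, 7 for each row, row after row: the shift along the tool's x, y, z normalised to -1 to 1, where 1 is 0.06 m, then the turn, a rotation vector about the tool's x, y, z normalised to -1 to 1, where 1 is 0.1 rad, then the closure, from 0 (fully open) to 1 (shut). A call has 1 to 12 rows; each row shifts and turns the commanded pose from where the row before left it, along the tool's axes as they then stand; what a row does not reach is not made up. A row lasts 1/8 s, in which the tool goes at most 62.5 mm and 10.7 degrees, less where a joint would pass 70% of its speed; a pose out of reach is approached as far as the arm can. A call with a number of a shift or a turn outside -1 to 1 is refused whole. A call with a gripper value outside its range is refused whole. The fingers move at their own pace and stop on an object; FORCE is the grip in N (left out, the last holds). Time passes only in rows, so rows that do not move let the fingers close. It gives the time, the measured TCP pose, the force, the opening and the grip force at its end, in the units of the state.
- arm.observe(): the state, without advancing time (a new reading comes with each control period).
- arm.read_camera(name): name is "scene" or "top" or "wrist"; returns a dict with "color" (480x640x3 uint8, blue, green, red), "range_z" (480x640 float32, m along the optical axis (not along the pixel's ray), 0 where there is no reading), "vfov" (degrees; the focal length in pixels is half the picture's height over the tangent of half this angle, whatever the lens; pixels are square), "cx", "cy" (the principal point, pixels), "rvec" (rotation vector, rad) and "tvec" (3), from world to camera coordinates, as OpenCV has them; the wrist camera has in their place "hand_eye" (4x4, takes a point from camera to tool coordinates, whose origin is the TCP and whose axes are the flange's). Camera axes: x right, y down, z forward; pixel columns grow to the right and rows downward; lengths in m; the calibration is good to about 2 mm. A picture is of the moment at which its call begins: read the wrist's pose just before it.
- arm.finish_job(): hands the job in; it is judged then, once.
Trained networks look in a picture, given as the dict that the camera call returned (one of the last four; its "shot" number tells which), for a name from the list of things; names that differ only in an ending like _2 or _b are one class to them, and where a whole thing is asked for, a point or a joint stands for the part that bears it (a point fixed in the world has none). Each returns a list of dicts, best first, with "confidence" (0 to 1); they miss things now and then, are a little off and sometimes report something else, mostly with a low value. They report only what shows in the picture. A call takes as long as a camera call.
- arm.spot_in(picture, thing): "box" ([left, top, width, height] in pixels, round what is visible of it).
- arm.outline_of(picture, thing): "pixels" (480x640 bool, what is visible of it) and "box" ([left, top, width, height] in pixels, round what is visible of it).
- arm.tip_of(picture, thing): "location" ([row, column] in pixels: a listed point, or the origin of a listed thing).
The state is a dict: "time": time; "joint_pos": joint angles; "joint_velocities": joint speeds; "tau": joint torques, N m; "eef_pos": TCP position; "tool_rot": TCP orientation; "contact_force": force on the tool from outside, world axes, zero at the start; "wrist_torque": the same for the moment, N m; "grip_width": finger opening in m; "finger_force": force on a finger pad.
Only numpy, scipy, OpenCV 4.12 (cv2) and the standard library are available. Lean on these libraries where they do the work, as an engineer would, in place of code of your own. Each camera call takes 0.05 s, during which the arm holds its last target. There are 200 camera calls.

## Working session

There is one attempt and no reset: what is moved stays moved. The work goes in short steps, Python scripts to look and compute and a shell command to move; the robot and the scene stay as the last step left them, time stands still between calls to the robot, and variables do not carry over. Pictures are saved under pics/ and viewed, at most 14 in all, crops included, and the job is handed in when it is done.

```bash
ls; mkdir -p pics; cat > h.py <<'E'
import numpy as np, cv2
from scipy.spatial.transform import Rotation as R
from station import arm
def cam(n):
    o=arm.observe(); p=arm.read_camera(n); p['o']=o
    f=240/np.tan(np.radians(p['vfov'])/2); p['f']=f
    if 'rvec' in p:
        Rm=cv2.Rodrigues(np.array(p['rvec'],float))[0]; t=np.array(p['tvec'],float).ravel()
        p['Rw']=Rm.T; p['tw']=-Rm.T@t
    else:
        H=np.array(p['hand_eye']); Rt=R.from_quat(o['tool_rot']).as_matrix()
        p['Rw']=Rt@H[:3,:3]; p['tw']=Rt@H[:3,3]+np.array(o['eef_pos'])
    return p
def cloud(p):
    v,u=np.mgrid[0:480,0:640]; z=p['range_z']
    c=np.stack([(u-p['cx'])/p['f']*z,(v-p['cy'])/p['f']*z,z],-1)
    return c@p['Rw'].T+p['tw']
def ray(p,r,c,h):
    d=p['Rw']@np.array([(c-p['cx'])/p['f'],(r-p['cy'])/p['f'],1]); return p['tw']+d*(h-p['tw'][2])/d[2]
def st():
    o=arm.observe(); r=R.from_quat(o['tool_rot'])
    print('t',round(o['time'],2),'tcp',np.round(o['eef_pos'],4),'X',np.round(r.as_matrix()[:,0],3),'Z',np.round(r.as_matrix()[:,2],3),'w',round(o['grip_width'],4),'ff',o['finger_force'],'F',np.round(o['contact_force'],1),'q',np.round(o['joint_pos'],2))
E
cat > a.py <<'E'
from h import *
st(); print('off',arm.grip_point_offset)
for n in ['top','scene']:
    p=cam(n); cv2.imwrite(f'pics/{n}0.png',p['color']); P=cloud(p)
    print(n,p['vfov'],p['tw'])
    for t in ['slab','pan','chip1','scraper','mould1','peg','turner_peg','unit','tin','bowl','nutjar','cup']:
        for d in arm.outline_of(p,t):
            m=d['pixels']&(p['range_z']>0); q=P[m]
            if d['confidence']<.3 or len(q)<5: continue
            zt=np.percentile(q[:,2],90); k=q[abs(q[:,2]-zt)<.006][:,:2]
            (c,s,a)=cv2.minAreaRect((k*1000).astype(np.float32))
            print(t,round(d['confidence'],2),d['box'],'ztop',round(zt,3),'med',np.round(np.median(k,0),3),'rect',np.round(c),np.round(s),round(a,1))
    for t in ['slab','scraper_eye','peg','drawer_floor','unit_drawer0_handle','unit']:
        for d in arm.tip_of(p,t)[:2]:
            r,c=map(int,d['location']); print('tip',t,round(d['confidence'],2),r,c,np.round(P[r,c],3))
E
python3 a.py
```

```text
pics
t 0.0 tcp [ 0.1574 -0.6043  0.2218] X [ 0.968  0.252 -0.   ] Z [-0.001  0.002 -1.   ] w 0.0882 ff 0.0 F [-0.3  0.2  0.3] q [ 1.25  0.41 -0.01  1.6   0.01  1.13 -0.08]
off 0.0187
top 52.61295635594506 [0.45445798 0.01612433 1.45135653]
slab 0.79 [257.5, 198.1, 110.1, 100.0] ztop 0.067 med [0.432 0.015] rect [497.  20.] [321. 279.] 89.4
pan 0.77 [247.5, 155.1, 129.8, 48.9] ztop 0.044 med [0.754 0.019] rect [702.  20.] [367. 134.] 89.5
chip1 0.76 [338.5, 243.2, 18.0, 15.0] ztop 0.066 med [ 0.492 -0.081] rect [492. -79.] [29. 43.] 0.6
chip1 0.66 [303.2, 239.8, 13.2, 15.7] ztop 0.066 med [0.496 0.031] rect [493.  32.] [40. 43.] 0.7
chip1 0.62 [332.4, 207.5, 18.4, 17.2] ztop 0.065 med [ 0.584 -0.066] rect [584. -67.] [43. 36.] 45.1
chip1 0.5 [272.5, 211.6, 19.4, 16.6] ztop 0.065 med [0.582 0.107] rect [581. 107.] [41. 46.] 0.3
chip1 0.49 [272.2, 234.9, 20.4, 17.9] ztop 0.066 med [0.507 0.106] rect [508. 106.] [43. 35.] 19.6
chip1 0.48 [306.2, 213.4, 14.6, 12.0] ztop 0.065 med [0.577 0.015] rect [579.  16.] [45. 31.] 46.4
scraper 0.61 [308.7, 269.1, 44.9, 13.4] ztop 0.179 med [ 0.42  -
[... 915 characters left out ...]
ed [0.527 0.563] rect [529. 564.] [63. 63.] 81.5
bowl 0.85 [487.0, 275.0, 47.2, 38.7] ztop 0.053 med [ 0.373 -0.573] rect [ 375. -551.] [115. 117.] 46.1
nutjar 0.74 [394.5, 144.5, 30.7, 25.6] ztop 0.092 med [ 0.764 -0.264] rect [ 763. -263.] [55. 52.] 73.4
cup 0.52 [454.3, 248.8, 22.9, 45.0] ztop 0.032 med [ 0.434 -0.429] rect [ 436. -430.] [ 42. 130.] 83.1
tip slab 0.72 248 312 [0.496 0.02  0.061]
tip slab 0.64 270 463 [ 0.438 -0.426  0.023]
tip scraper_eye 0.84 279 335 [ 0.412 -0.042  0.176]
tip peg 0.54 199 474 [ 0.628 -0.409  0.176]
tip unit_drawer0_handle 0.56 252 193 [0.481 0.356 0.072]
tip unit 0.86 180 199 [0.68  0.336 0.108]
scene 49.90219057697975 [1.86870932 0.30787621 1.11252928]
```

```bash
python3 - <<'E'
import cv2
i=cv2.imread('pics/top0.png'); cv2.imwrite('pics/top0c.png',cv2.resize(i[100:330,90:550],None,fx=1.7,fy=1.7,interpolation=cv2.INTER_CUBIC))
E
```

```text
(no output)
```

View pics/top0c.png

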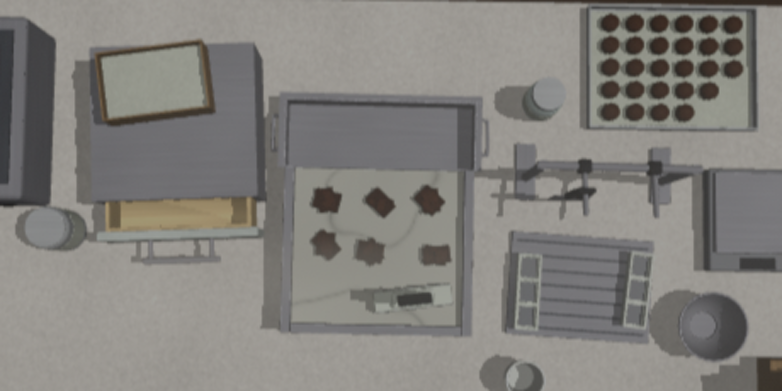

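View pics/scene0.png

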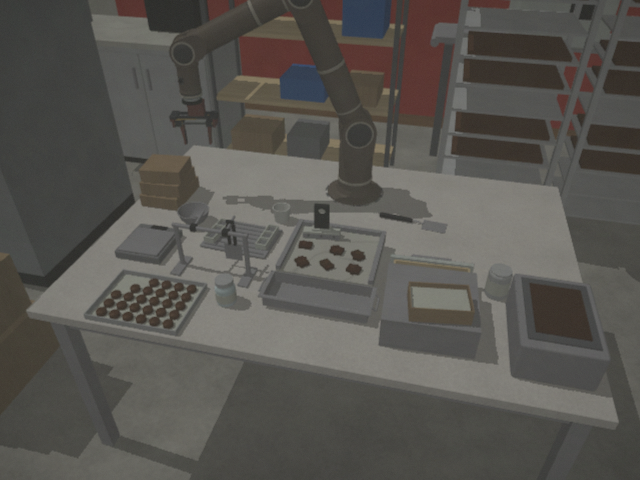

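```bash
cat > b.py <<'E'
from h import *
p=cam('top'); P=cloud(p); ok=p['range_z']>0
def sel(x0,x1,y0,y1,z0,z1):
    m=ok&(P[...,0]>x0)&(P[...,0]<x1)&(P[...,1]>y0)&(P[...,1]<y1)&(P[...,2]>z0)&(P[...,2]<z1); return P[m]
def rect(n,q):
    c,s,a=cv2.minAreaRect((q[:,:2]*1000).astype(np.float32)); print(n,len(q),np.round(c,1),np.round(s,1),round(a,2),'z',np.round(np.median(q[:,2]),4), 'x',q[:,0].min().round(3),q[:,0].max().round(3),'y',q[:,1].min().round(3),q[:,1].max().round(3))
rect('unittop',sel(.5,.9,.15,.52,.098,.115))
rect('handle',sel(.44,.52,.25,.5,.055,.08))
rect('face',sel(.5,.56,.2,.52,.07,.095))
rect('drfloor',sel(.5,.62,.22,.5,.015,.03))
q=sel(.6,.68,-.5,-.15,.155,.19); rect('rail',q)
q=sel(.615,.65,-.5,-.15,.16,.176); 
if len(q): print('railfit x=a+b*y',np.polyfit(q[:,1],q[:,0],1))
for a,b in [(-.46,-.36),(-.34,-.26)]:
    q=sel(.54,.615,a,b,.155,.21); rect('peg',q); print(np.polyfit(q[:,0],q[:,1],1),np.polyfit(q[:,0],q[:,2],1))
rect('slab bars',sel(.33,.65,-.15,.2,.06,.075)); rect('marble',sel(.37,.64,-.12,.16,.045,.053))
rect('pan',sel(.645,.8,-.2,.22,.035,.05))
rect('scr',sel(.37,.46,-.12,.1,.073,.085)); rect('scrh',sel(.37,.46,-.12,.1,.15,.2))
E
python3 b.py
```

```text
unittop 5959 [675.  357.5] [315.5 272.2] 2.57 z 0.1048 x 0.516 0.838 y 0.218 0.498
handle 274 [491.7 367.2] [ 40.8 198.4] 2.63 z 0.0702 x 0.471 0.516 y 0.269 0.467
face 703 [529.6 350. ] [ 57.2 264.4] 0.11 z 0.0892 x 0.501 0.558 y 0.218 0.482
drfloor 1203 [548.5 349.5] [ 72.4 259.6] 2.68 z 0.022 x 0.507 0.589 y 0.22 0.477
rail 638 [ 621.  -358.1] [ 40.5 260.1] 0.53 z 0.1704 x 0.6 0.641 y -0.488 -0.228
railfit x=a+b*y [0.01700341 0.63540922]
peg 84 [ 581.9 -412. ] [ 9.7 62.4] 89.75 z 0.1766 x 0.551 0.613 y -0.417 -0.407
[-0.02150428 -0.39899531] [-0.18962961  0.28660365]
peg 118 [ 584.1 -303.5] [60.2 26.1] 16.97 z 0.179 x 0.552 0.614 y -0.316 -0.288
[-0.00197113 -0.29999144] [-0.15333122  0.26820946]
slab bars 2616 [496.7  20.3] [320.6 279.1] 89.35 z 0.0661 x 0.356 0.638 y -0.141 0.181
marble 5857 [505.8  20. ] [280.  267.8] 90.0 z 0.0493 x 0.372 0.64 y -0.12 0.16
pan 965 [707.6  18.9] [374.8 124.4] 89.89 z 0.0432 x 0.645 0.77 y -0.169 0.206
scr 331 [404.  -40.8] [ 65.2 129.6] 6.13 z 0.078 x 0.372 0.441 y -0.103 0.024
scrh 125 [419.3 -39. ] [15.8 52.2] 6.89 z 0.1793 x 0.41 0.428 y -0.065 -0.013
```

```bash
python3 -m handwheel '[0,0,-0.4,0,0,0.7,0.5, 0,0,-0.4,0,0,0.7,0.5, 0,0,-0.4,0,0,0.7,0.5, 0.7,-0.6,0,0,0,0,0.8, 0.7,-0.6,0,0,0,0,0.8, 0.7,-0.6,0,0,0,0,0.8, 0.7,-0.6,0,0,0,0,0.8, 0.7,-0.6,0,0,0,0,0.8, 0.7,-0.6,0,0,0,0,1, 0.2,-0.9,0,0,0,0,1, 0.2,-0.9,0,0,0,0,1, 0.2,-0.9,0,0,0,0,1]' 20; python3 -c "
from h import *;st()"
```

```text
time: 3.45
eef_pos: [0.4285, -0.2125, 0.2948]
tool_rot: [1.0, 0.022, 0.0, 0.0]
contact_force: [0.6, 0.7, 0.4]
grip_width: 0.0004
finger_force: 0.0
t 3.45 tcp [ 0.4285 -0.2125  0.2948] X [0.999 0.045 0.   ] Z [ 0. -0. -1.] w 0.0004 ff 0.0 F [0.6 0.7 0.4] q [ 0.6   0.11 -0.26  1.82  0.03  1.21 -1.2 ]
```

```bash
python3 -m handwheel '[0.05,-0.95,0,0,0,0,1, 0.05,-0.95,0,0,0,0,1, 0.05,-0.95,0,0,0,0,1, 0.05,-0.95,0,0,0,0,1, 0.05,-0.95,0,0,0,0,1, 0.05,-0.95,0,0,0,0,1, 0.05,-0.95,0,0,0,0,1, 0.05,-0.95,0,0,0,0,1, 0.05,-0.95,0,0,0,0,1, 0,-0.6,0,0,0,0,1, 0,0,0,0,0,0,1]'
cat > c.py <<'E'
from h import *
st(); p=cam('wrist'); cv2.imwrite('pics/w1.png',p['color']); P=cloud(p); ok=p['range_z']>0
y0=.045; U=np.array([[np.cos(y0),np.sin(y0)],[-np.sin(y0),np.cos(y0)]])
print('view', P[ok].min(0).round(3),P[ok].max(0).round(3))
Q=P.copy(); Q[...,:2]=P[...,:2]@U.T
def sel(x0,x1,y0,y1,z0,z1):
    m=ok&(P[...,0]>x0)&(P[...,0]<x1)&(P[...,1]>y0)&(P[...,1]<y1)&(P[...,2]>z0)&(P[...,2]<z1); return m
m=sel(.45,.51,.25,.48,.062,.08); b=P[m]; 
if len(b):
    print('bar',len(b),b.min(0).round(3),b.max(0).round(3),'fit x(y)',np.polyfit(b[:,1],b[:,0],1).round(4))
m=sel(.505,.57,.2,.52,.078,.095); b=P[m]
print('front rim',len(b), b.min(0).round(3) if len(b) else 0, b.max(0).round(3) if len(b) else 0)
m=sel(.56,.75,.2,.52,.1,.11); b=Q[m]
if len(b): print('top edge (unit axes)',np.percentile(b[:,0],[0.2,1,5]).round(4), P[m].min(0).round(3),P[m].max(0).round(3))
for t in ['unit_drawer0_handle','drawer_floor','unit']:
    for d in arm.tip_of(p,t)[:1]:
        r,c=d['location']; h={'unit_drawer0_handle':.067,'drawer_floor':.022,'unit':0}[t]; print(t,d['confidence'],r,c,ray(p,r,c,h).round(4))
E
python3 c.py
```

```text
time: 4.82
eef_pos: [0.4294, 0.3382, 0.2944]
tool_rot: [1.0, 0.025, -0.001, -0.001]
contact_force: [0.3, 0.0, 0.2]
grip_width: 0.0007
finger_force: 0.0
t 4.83 tcp [0.4294 0.3382 0.2944] X [ 0.999  0.05  -0.001] Z [-0.001  0.001 -1.   ] w 0.0007 ff 0.0 F [0.3 0.  0.2] q [-0.18  0.3  -0.73  1.65  0.21  1.27 -2.47]
view [-0.024 -0.145 -0.003] [0.675 0.811 0.412]
bar 1634 [0.47  0.282 0.067] [0.51  0.477 0.08 ] fit x(y) [0.0042 0.4809]
front rim 6137 [0.507 0.216 0.078] [0.57  0.48  0.095]
top edge (unit axes) [0.5917 0.5919 0.5934] [0.57  0.216 0.1  ] [0.631 0.488 0.109]
unit_drawer0_handle 0.82 168.5 317.1 [0.4775 0.346  0.067 ]
```

View pics/w1.png

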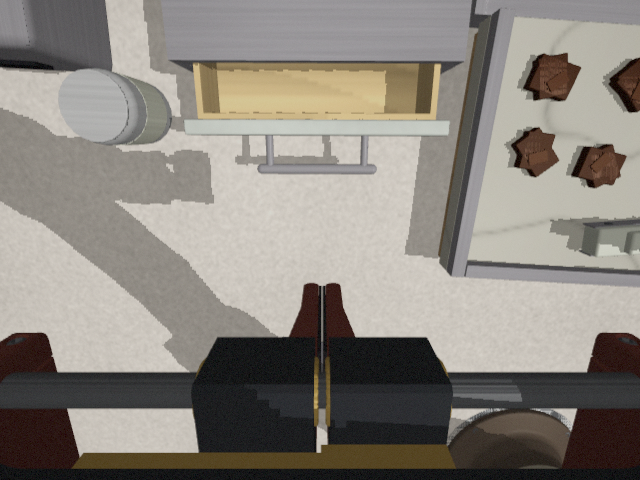

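```bash
python3 -m handwheel '[0.57,-0.05,0,0,0,0,1, 0.57,-0.05,0,0,0,0,1, 0,0,0.75,0,0,0,1, 0,0,0.75,0,0,0,1, 0,0,0.75,0,0,0,1, 0,0,0.75,0,0,0,1, 0,0,0,0,0,0,1, 0,0,0,0,0,0,1]'; python3 -c "
from h import *;st()
p=cam('wrist'); cv2.imwrite('pics/w2.png',p['color']);
for d in arm.tip_of(p,'unit_drawer0_handle')[:1]: print(d, ray(p,*d['location'],.067))"
```

```text
time: 6.02
eef_pos: [0.4998, 0.3444, 0.1165]
tool_rot: [1.0, 0.022, 0.001, -0.0]
contact_force: [0.1, 0.2, 0.0]
grip_width: 0.0003
finger_force: 0.0
t 6.03 tcp [0.4998 0.3444 0.1165] X [0.999 0.044 0.002] Z [ 0.002  0.001 -1.   ] w 0.0003 ff 0.0 F [0.1 0.2 0. ] q [-0.24  0.57 -0.63  1.72  0.39  0.98 -2.54]
```

View pics/w2.png

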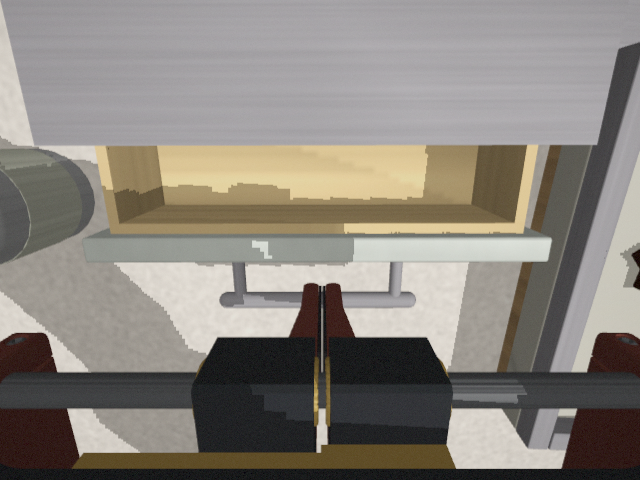

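```bash
python3 -m handwheel '[-0.04,0,0.4,0,0,0,1, 0,0,0.4,0,0,0,1, 0,0,0.4,0,0,0,1, 0,0,0,0,0,0,1, -0.2,0,0,0,0,0,1, -0.4,0,0,0,0,0,1, -0.4,0,0,0,0,0,1]'; python3 -c "
from h import *;st()"
```

```text
time: 7.0
eef_pos: [0.4363, 0.3419, 0.0443]
tool_rot: [1.0, 0.022, 0.001, -0.001]
contact_force: [2.1, -0.3, -1.1]
grip_width: 0.0005
finger_force: 0.9
t 7.0 tcp [0.4363 0.3419 0.0443] X [0.999 0.044 0.003] Z [ 0.002  0.001 -1.   ] w 0.0005 ff 0.8637289702892303 F [ 2.1 -0.3 -1.1] q [-0.3   0.59 -0.6   1.9   0.46  0.79 -2.68]
```

```bash
python3 -m handwheel '[0,0,0,0,0,0.75,1, 0,0,0,0,0,0.75,1, -0.3,0.05,0,0,0,0,1, -0.3,0.05,0,0,0,0,1, -0.3,0.05,0,0,0,0,1, -0.3,0.05,0,0,0,0,1, 0,0,0,0,0,0,1]'; python3 -c "
from h import *;st()"
```

```text
time: 7.88
eef_pos: [0.3612, 0.337, 0.0428]
tool_rot: [0.999, -0.051, -0.0, 0.001]
contact_force: [-0.9, 0.1, 0.7]
grip_width: 0.0003
finger_force: 0.4
t 7.88 tcp [0.3612 0.337  0.0428] X [ 0.995 -0.102 -0.001] Z [-0.001 -0.001 -1.   ] w 0.0003 ff 0.38027901464374736 F [-0.9  0.1  0.7] q [-0.48  0.48 -0.47  2.05  0.34  0.68 -2.83]
```

```bash
python3 -m handwheel '[0,0,0,0,0,-0.8,1, 0,0,0,0,0,-0.8,1, 0,0,0,0,0,-0.8,1, -0.15,0,0,0,0,0,1, -0.1,0,0,0,0,0,1, 0,0,0,0,0,0,1]'; python3 -c "
from h import *;st()"
```

```text
time: 8.62
eef_pos: [0.3549, 0.3357, 0.0431]
tool_rot: [0.998, 0.064, 0.004, -0.002]
contact_force: [22.6, 3.0, -14.6]
grip_width: 0.0002
finger_force: 11.2
t 8.62 tcp [0.3549 0.3357 0.0431] X [0.992 0.129 0.009] Z [ 0.008  0.004 -1.   ] w 0.0002 ff 11.15209315874381 F [ 22.6   3.  -14.6] q [-0.44  0.48 -0.53  2.07  0.39  0.68 -2.66]
```

```bash
python3 -m handwheel '[0.2,0,0,0,0,0,1, 0,0,0,0,0,0,1, 0,0,-0.6,0,0,0,1, 0,0,-0.9,0,0,0,1, 0,0,-0.9,0,0,0,1, 0,0,-0.9,0,0,0,1, 0,0,-0.9,0,0,0,1, 0,0,0,0,0,-1,1, 0,0,0,0,0,-1,1, 0,0,0,0,0,-1,1, 0,0,0,0,0,-1,1, 0,0,0,0,0,-1,1]' && python3 -m handwheel '[0,0,0,0,0,-1,0.3, 0,0,0,0,0,-1,0.3, 0,0,0,0,0,-1,0.3, 0,0,0,0,0,-1,0.3, 0,0,0,0,0,-1,0.3, 0,0,0,0,0,-1,0.3, 0,0,0,0,0,-1,0.3, 0,0,0,0,0,-1,0.3, 0,0,0,0,0,-1,0.3, 0,0,0,0,0,-1,0.3, 0,0,0,0,0,-1,0.3, 0,0,0,0,0,-1,0.3]' &&  python3 -m handwheel '[0,0,0,0,0,-1,0.3, 0,0,0,0,0,-1,0.3, 0,0,0,0,0,-1,0.3, 0,0,0,0,0,-1,0.3, 0,0,0,0,0,-1,0.3, 0,0,0,0,0,-1,0.3, 0,0,0,0,0,-1,0.3, 0,0,0,0,0,-1,0.3, 0,0,0,0,0,-1,0.3, 0,0,0,0,0,-1,0.3, 0,0,0,0,0,-1,0.3, 0,0,0,0,0,-1,0.3]'
cat > m.py <<'E'
from h import *
import sys
def moulds(n):
    p=cam(n); P=cloud(p); out=[]
    for d in arm.outline_of(p,'mould1'):
        q=P[d['pixels']&(p['range_z']>0)]
        if d['confidence']<.4 or len(q)<20: continue
        zt=np.percentile(q[:,2],85); k=q[abs(q[:,2]-zt)<.006][:,:2]
        c,s,a=cv2.minAreaRect((k*1000).astype(np.float32))
        if s[0]<s[1]: a+=90
        a=(a+90)%180-90
        print('mould',n,round(d['confidence'],2),'z',zt.round(3),np.round(c,1),np.round(s,1),'long yaw',round(a,1))
if __name__=='__main__':
    st()
    for n in sys.argv[1:]: moulds(n)
E
python3 m.py top; python3 - <<'E'
from h import *
p=cam('top');P=cloud(p);cv2.imwrite('pics/top1.png',p['color'])
m=(P[...,2]>.012)&(P[...,2]<.03)&(P[...,0]>.35)&(P[...,0]<.65)&(P[...,1]>.22)&(P[...,1]<.48); q=P[m]
c,s,a=cv2.minAreaRect((q[:,:2]*1000).astype(np.float32)); print('floor',len(q),c,s,a)
for d in arm.tip_of(p,'drawer_floor')+arm.tip_of(p,'unit_drawer0_handle'): print(d)
E
```

```text
time: 10.12
eef_pos: [0.3593, 0.3368, 0.2942]
tool_rot: [0.949, 0.314, -0.001, 0.0]
contact_force: [-0.1, 0.2, -0.0]
grip_width: 0.0008
finger_force: 0.0
time: 11.62
eef_pos: [0.3592, 0.3369, 0.2942]
tool_rot: [0.606, 0.795, -0.001, -0.0]
contact_force: [-0.0, -0.5, 0.3]
grip_width: 0.0616
finger_force: 0.0
time: 13.12
eef_pos: [0.3593, 0.3369, 0.2943]
tool_rot: [0.051, 0.999, -0.0, -0.0]
contact_force: [-0.8, 0.3, -0.1]
grip_width: 0.0612
finger_force: 0.0
t 13.12 tcp [0.3593 0.3369 0.2943] X [-0.995  0.103  0.001] Z [-0.001 -0.001 -1.   ] w 0.0612 ff 0.0 F [-0.8  0.3 -0.1] q [ 0.08  0.3  -1.13  1.75  0.28  1.27  0.35]
mould top 0.75 z 0.03 [ 435.5 -429.4] [ 43.1 127.8] long yaw -7.0
mould top 0.68 z 0.031 [ 431.1 -239. ] [ 42.2 129.9] long yaw -3.7
floor 4868 (518.9895629882812, 340.6124267578125) (244.95071411132812, 252.03379821777344) 2.5959386825561523
{'location': [241.1, 198.4], 'confidence': 0.83}
{'location': [301.1, 196.8], 'confidence': 0.83}
```

```bash
python3 -m handwheel '[0,0,0,0,0,-0.4,0.3, -0.18,-0.95,0,0,0,0,0.3, -0.18,-0.95,0,0,0,0,0.3, -0.18,-0.95,0,0,0,0,0.3, -0.18,-0.95,0,0,0,0,0.3, -0.18,-0.95,0,0,0,0,0.3, -0.18,-0.95,0,0,0,0,0.3, -0.18,-0.95,0,0,0,0,0.3, -0.18,-0.95,0,0,0,0,0.3, -0.18,-0.95,0,0,0,0,0.3, -0.18,-0.95,0,0,0,0,0.3, 0,0,0,0,0,0,0.3]'; python3 m.py top wrist
```

```text
time: 14.88
eef_pos: [0.4296, -0.2435, 0.2937]
tool_rot: [0.036, 0.999, 0.0, -0.0]
contact_force: [-0.5, 1.7, -0.2]
grip_width: 0.0617
finger_force: 0.0
t 14.88 tcp [ 0.4296 -0.2435  0.2937] X [-0.997  0.073  0.001] Z [-0.001  0.001 -1.   ] w 0.0617 ff 0.0 F [-0.5  1.7 -0.2] q [ 1.09  0.21 -0.78  1.76  0.15  1.23  1.77]
mould wrist 0.89 z 0.033 [ 436.  -432.2] [ 41.3 130.7] long yaw -7.2
mould wrist 0.64 z 0.033 [ 431.  -241.7] [ 39.5 129.6] long yaw -3.2
```

```bash
python3 -m handwheel '[-0.03,0.03,0.95,0,0,-0.17,0.3, 0,0,0.95,0,0,0,0.3, 0,0,0.95,0,0,0,0.3, 0,0,0.95,0,0,0,0.3, 0,0,0.5,0,0,0,0.3, 0,0,0.25,0,0,0,0.3, 0,0,0.12,0,0,0,0.3, 0,0,0,0,0,0,0.3, 0,0,0,0,0,0,0.9, 0,0,0,0,0,0,0.9, 0,0,0,0,0,0,0.9]' 20; python3 -c "
from h import *;st()"
```

```text
time: 16.45
eef_pos: [0.4326, -0.2382, 0.0152]
tool_rot: [0.025, 1.0, -0.001, 0.001]
contact_force: [-0.9, -1.9, 5.6]
grip_width: 0.0399
finger_force: 20.0
t 16.45 tcp [ 0.4326 -0.2382  0.0152] X [-0.999  0.05  -0.001] Z [ 0.001 -0.001 -1.   ] w 0.0399 ff 20.001489222049713 F [-0.9 -1.9  5.6] q [ 0.88  0.56 -0.61  2.06  0.52  0.67  1.45]
```

```bash
python3 -m handwheel '[0,0,-0.4,0,0,0,0.9, 0,0,-0.8,0,0,0,0.9, 0,0,-0.9,0,0,0,0.9, 0,0,-0.9,0,0,0,0.9, 0,0,-0.9,0,0,0,0.9, 0,0,-0.4,0,0,-0.95,0.9, 0,0,0,0,0,0,0.9]' && python3 -m handwheel '[-0.12,0.95,0,0,0,0,0.9, -0.12,0.95,0,0,0,0,0.9, -0.12,0.95,0,0,0,0,0.9, -0.12,0.95,0,0,0,0,0.9, -0.12,0.95,0,0,0,0,0.9, -0.12,0.95,0,0,0,0,0.9, -0.12,0.95,0,0,0,0,0.9, -0.12,0.95,0,0,0,0,0.9, -0.12,0.95,0,0,0,0,0.9, -0.12,0.95,0,0,0,0,0.9, -0.12,0.95,0,0,0,0,0.9, 0,0,0,0,0,0,0.9]'; python3 - <<'E'
from h import *
st(); p=cam('wrist'); cv2.imwrite('pics/w3.png',p['color']); print(arm.tip_of(p,'unit_drawer0_handle'),arm.tip_of(p,'drawer_floor'))
for n,h in(('unit_drawer0_handle',.067),('drawer_floor',.022)):
    for d in arm.tip_of(p,n)[:1]: print(n,ray(p,*d['location'],h).round(4))
p=cam('top')
for n,h in(('unit_drawer0_handle',.067),('drawer_floor',.022)):
    for d in arm.tip_of(p,n)[:1]: print('top',n,ray(p,*d['location'],h).round(4))
E
```

```text
time: 17.32
eef_pos: [0.4328, -0.2377, 0.2738]
tool_rot: [-0.022, 1.0, -0.001, 0.001]
contact_force: [-0.5, 0.3, -0.9]
grip_width: 0.0399
finger_force: 20.0
time: 18.82
eef_pos: [0.4795, 0.3975, 0.2695]
tool_rot: [-0.026, 1.0, 0.001, -0.002]
contact_force: [-0.5, 0.5, -1.4]
grip_width: 0.0397
finger_force: 20.0
t 18.82 tcp [0.4795 0.3975 0.2695] X [-0.999 -0.051  0.005] Z [-0.005  0.001 -1.   ] w 0.0397 ff 19.999406933784485 F [-0.5  0.5 -1.4] q [-0.13  0.55 -0.96  1.49  0.45  1.34  0.49]
[{'location': [75.6, 268.7], 'confidence': 0.7}] [{'location': [230.0, 275.6], 'confidence': 0.8}]
unit_drawer0_handle [0.3426 0.3401 0.067 ]
drawer_floor [0.5066 0.3431 0.022 ]
top unit_drawer0_handle [0.5723 0.1054 0.067 ]
top drawer_floor [0.5131 0.3553 0.022 ]
```

View pics/w3.png

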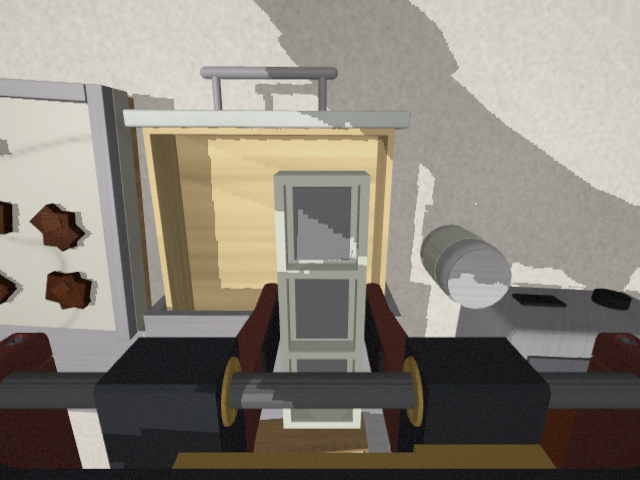

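```bash
python3 -m handwheel '[0,0,0.9,0,0,0,0.9, 0,0,0.9,0,0,0,0.9, 0,0,0.9,0,0,0,0.9, 0,0,0.7,0,0,0,0.9, 0,0,0.35,0,0,0,0.9, 0,0,0.2,0,0,0,0.9, 0,0,0.06,0,0,0,0.9, 0,0,0,0,0,0,0.9]'; python3 -c "
from h import *;st()"
```

```text
time: 20.23
eef_pos: [0.4835, 0.393, 0.0329]
tool_rot: [-0.023, 1.0, 0.0, 0.001]
contact_force: [0.2, -0.5, -0.6]
grip_width: 0.0399
finger_force: 20.0
t 20.23 tcp [0.4835 0.393  0.0329] X [-0.999 -0.045 -0.001] Z [ 0.001  0.001 -1.   ] w 0.0399 ff 19.999281764030457 F [ 0.2 -0.5 -0.6] q [-0.21  0.77 -0.81  1.72  0.67  0.94  0.32]
```

```bash
python3 -m handwheel '[0,0,0.08,0,0,0,0.9, 0,0,0,0,0,0,0.9, 0,0,0,0,0,0,0.7, 0,0,0,0,0,0,0.3, 0,0,0,0,0,0,0.3]' && python3 -m handwheel '[0,0,-0.3,0,0,0,0.3, 0,0,-0.6,0,0,0,0.3, 0,0,-0.95,0,0,0,0.3, 0,0,-0.95,0,0,0,0.3, 0,0,-0.95,0,0,0,0.3, 0,0,-0.4,0,0,0,0.3, 0,0,0,0,0,0,0.3]'; python3 m.py wrist top; python3 -c "
from h import *;p=cam('wrist'); cv2.imwrite('pics/w4.png',p['color'])"
```

```text
time: 20.85
eef_pos: [0.483, 0.3926, 0.0272]
tool_rot: [-0.023, 1.0, 0.0, 0.0]
contact_force: [-0.5, 0.2, 0.1]
grip_width: 0.0564
finger_force: 0.0
time: 21.72
eef_pos: [0.4831, 0.3935, 0.2793]
tool_rot: [-0.023, 1.0, 0.001, 0.002]
contact_force: [-0.2, 0.4, 0.3]
grip_width: 0.0612
finger_force: 0.0
t 21.73 tcp [0.4831 0.3935 0.2793] X [-0.999 -0.046 -0.004] Z [ 0.004  0.003 -1.   ] w 0.0612 ff 0.0 F [-0.2  0.4  0.3] q [-0.12  0.53 -0.96  1.48  0.44  1.35  0.5 ]
mould wrist 0.55 z 0.045 [481.8 392.3] [130.6  39.9] long yaw 2.6
mould top 0.95 z 0.044 [491.9 388.6] [111.3  38.5] long yaw 7.7
mould top 0.75 z 0.031 [ 435.9 -430.2] [ 43.9 129.8] long yaw -8.1
```

View pics/w4.png

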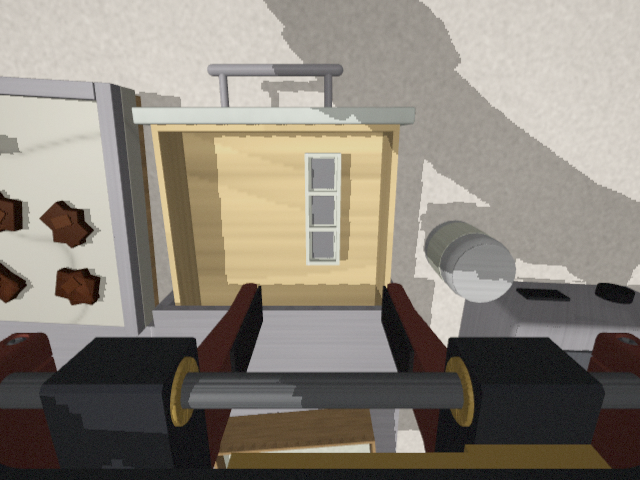

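```bash
python3 -m handwheel '[0,0,0,0,0,0.86,0.3, 0,0,0,0,0,0.86,0.3, -0.07,-0.98,0,0,0,0,0.3, -0.07,-0.98,0,0,0,0,0.3, -0.07,-0.98,0,0,0,0,0.3, -0.07,-0.98,0,0,0,0,0.3, -0.07,-0.98,0,0,0,0,0.3, -0.07,-0.98,0,0,0,0,0.3, -0.07,-0.98,0,0,0,0,0.3]' && python3 -m handwheel '[-0.07,-0.98,0,0,0,0,0.3, -0.07,-0.98,0,0,0,0,0.3, -0.07,-0.98,0,0,0,0,0.3, -0.07,-0.98,0,0,0,0,0.3, -0.07,-0.98,0,0,0,0,0.3, -0.07,-0.98,0,0,0,0,0.3, -0.07,-0.98,0,0,0,0,0.3, 0,0,0,0,0,0,0.3]'; python3 m.py wrist
```

```text
time: 23.1
eef_pos: [0.4593, -0.0215, 0.2755]
tool_rot: [0.063, 0.998, 0.0, -0.0]
contact_force: [1.6, -0.6, 0.7]
grip_width: 0.0617
finger_force: 0.0
time: 24.1
eef_pos: [0.4345, -0.4364, 0.2733]
tool_rot: [0.067, 0.998, 0.001, -0.001]
contact_force: [-0.1, 1.1, -0.4]
grip_width: 0.0611
finger_force: 0.0
t 24.1 tcp [ 0.4345 -0.4364  0.2733] X [-0.991  0.134  0.003] Z [-0.003  0.002 -1.   ] w 0.0611 ff 0.0 F [-0.1  1.1 -0.4] q [ 1.2   0.45 -0.7   1.51  0.3   1.29  1.9 ]
mould wrist 0.56 z 0.033 [ 435.8 -432.3] [ 40.1 129.8] long yaw -7.1
```

```bash
python3 -m handwheel '[-0.01,0.07,0.95,0,0,0,0.3, 0,0,0.95,0,0,0,0.3, 0,0,0.95,0,0,0,0.3, 0,0,0.7,0,0,0,0.3, 0,0,0.4,0,0,0,0.3, 0,0,0.2,0,0,0,0.3, 0,0,0.1,0,0,0,0.3, 0,0,0,0,0,0,0.3, 0,0,0,0,0,0,0.9, 0,0,0,0,0,0,0.9, 0,0,0,0,0,0,0.9]' 20; python3 -c "
from h import *;st()"
```

```text
time: 25.58
eef_pos: [0.4386, -0.4284, 0.0219]
tool_rot: [0.064, 0.998, -0.001, 0.0]
contact_force: [-1.3, -2.4, 3.7]
grip_width: 0.0396
finger_force: 20.0
t 25.57 tcp [ 0.4386 -0.4284  0.0219] X [-0.992  0.127 -0.001] Z [ 0.001 -0.002 -1.   ] w 0.0396 ff 20.001011788845062 F [-1.3 -2.4  3.7] q [ 1.11  0.7  -0.58  1.76  0.5   0.83  1.73]
```

```bash
python3 -m handwheel '[0,0,-0.4,0,0,0,0.9, 0,0,-0.8,0,0,0,0.9, 0,0,-0.9,0,0,0,0.9, 0,0,-0.9,0,0,0,0.9, 0,0,-0.9,0,0,-0.86,0.9, 0,0,-0.3,0,0,-0.86,0.9, 0,0,0,0,0,0,0.9]' && python3 -m handwheel '[-0.1,0.92,0,0,0,0,0.9, -0.1,0.92,0,0,0,0,0.9, -0.1,0.92,0,0,0,0,0.9, -0.1,0.92,0,0,0,0,0.9, -0.1,0.92,0,0,0,0,0.9, -0.1,0.92,0,0,0,0,0.9, -0.1,0.92,0,0,0,0,0.9]' && python3 -m handwheel '[-0.1,0.92,0,0,0,0,0.9, -0.1,0.92,0,0,0,0,0.9, -0.1,0.92,0,0,0,0,0.9, -0.1,0.92,0,0,0,0,0.9, -0.1,0.92,0,0,0,0,0.9, -0.1,0.92,0,0,0,0,0.9, 0,0,0,0,0,0,0.9, 0,0,0,0,0,0,0.9]'; python3 m.py wrist
```

```text
time: 26.45
eef_pos: [0.4388, -0.4275, 0.2743]
tool_rot: [-0.022, 1.0, -0.001, 0.001]
contact_force: [-0.8, 0.2, -1.0]
grip_width: 0.0399
finger_force: 20.0
time: 27.32
eef_pos: [0.4617, -0.038, 0.2716]
tool_rot: [-0.021, 1.0, 0.0, -0.001]
contact_force: [1.4, 0.7, -1.0]
grip_width: 0.0399
finger_force: 20.0
time: 28.32
eef_pos: [0.4832, 0.2923, 0.2714]
tool_rot: [-0.022, 1.0, -0.001, -0.001]
contact_force: [0.1, 0.5, -1.9]
grip_width: 0.0398
finger_force: 20.0
t 28.32 tcp [0.4832 0.2923 0.2714] X [-0.999 -0.045  0.002] Z [-0.002 -0.002 -1.   ] w 0.0398 ff 19.999013543128967 F [ 0.1  0.5 -1.9] q [ 0.1   0.44 -1.    1.63  0.38  1.28  0.65]
mould wrist 0.95 z 0.283 [481.1 292.2] [131.   40.5] long yaw 2.6
mould wrist 0.91 z 0.045 [481.7 392.3] [130.3  40.7] long yaw 2.5
```

```bash
python3 -m handwheel '[0,0.04,0.9,0,0,0,0.9, 0,0,0.9,0,0,0,0.9, 0,0,0.9,0,0,0,0.9, 0,0,0.65,0,0,0,0.9, 0,0,0.35,0,0,0,0.9, 0,0,0.2,0,0,0,0.9, 0,0,0.05,0,0,0,0.9, 0,0,0,0,0,0,0.9, 0,0,0,0,0,0,0.9]'; python3 -c "
from h import *;st()"
```

```text
time: 29.55
eef_pos: [0.4843, 0.2957, 0.037]
tool_rot: [-0.023, 1.0, 0.0, 0.001]
contact_force: [-0.2, -0.2, 0.2]
grip_width: 0.0401
finger_force: 20.0
t 29.55 tcp [0.4843 0.2957 0.037 ] X [-0.999 -0.045 -0.002] Z [ 0.002  0.001 -1.   ] w 0.0401 ff 19.99923527240753 F [-0.2 -0.2  0.2] q [-0.05  0.69 -0.81  1.86  0.65  0.87  0.43]
```

```bash
python3 -m handwheel '[0,0,0.05,0,0,0,0.9, 0,0,0,0,0,0,0.9, 0,0,0,0,0,0,0.7, 0,0,0,0,0,0,0.3, 0,0,0,0,0,0,0.3]' && python3 -m handwheel '[0,0,-0.3,0,0,0,0.3, 0,0,-0.6,0,0,0,0.3, 0,0,-0.95,0,0,0,0.3, 0,0,-0.95,0,0,0,0.3, 0,0,-0.95,0,0,0,0.3, 0,0,-0.3,0,0,0,0.3, 0,0,0,0,0,0,0.3]'; python3 m.py wrist top; python3 -m handwheel '[0.75,0.2,0,0,0,0,0.6, 0.75,0.2,0,0,0,0,1, 0.75,0.2,0,0,0,0,1, 0.75,0.2,0,0,0,0,1, 0,0,0,0,0,0,1]';  python3 m.py top
```

```text
time: 30.18
eef_pos: [0.4835, 0.2952, 0.0328]
tool_rot: [-0.023, 1.0, -0.0, -0.0]
contact_force: [-0.3, 0.1, 0.5]
grip_width: 0.0566
finger_force: 0.0
time: 31.05
eef_pos: [0.4839, 0.2956, 0.2773]
tool_rot: [-0.023, 1.0, 0.0, 0.001]
contact_force: [-1.2, -0.3, -0.2]
grip_width: 0.0614
finger_force: 0.0
t 31.05 tcp [0.4839 0.2956 0.2773] X [-0.999 -0.045 -0.002] Z [ 0.002  0.001 -1.   ] w 0.0614 ff 0.0 F [-1.2 -0.3 -0.2] q [ 0.1   0.44 -1.    1.62  0.38  1.29  0.65]
mould wrist 0.78 z 0.045 [482.4 392.3] [130.   40.7] long yaw 2.5
mould wrist 0.6 z 0.045 [482.5 295.4] [130.  40.] long yaw 2.5
time: 31.88
eef_pos: [0.2985, 0.3356, 0.2755]
tool_rot: [-0.025, 1.0, -0.001, -0.0]
contact_force: [0.4, -0.4, -0.2]
grip_width: 0.0148
finger_force: 0.0
t 31.88 tcp [0.2985 0.3356 0.2755] X [-0.999 -0.05   0.   ] Z [-0.    -0.002 -1.   ] w 0.0148 ff 0.0 F [ 0.4 -0.4 -0.2] q [ 0.07  0.21 -1.14  1.87  0.2   1.19  0.48]
mould top 0.83 z 0.043 [481.9 297. ] [128.4  41.1] long yaw 2.8
mould top 0.76 z 0.044 [481.  393.2] [128.4  42.5] long yaw 2.8
```

```bash
python3 -m handwheel '[0,0,0.95,0,0,0,1, 0,0,0.95,0,0,0,1, 0,0,0.95,0,0,0,1, 0,0,0.6,0,0,0,1, 0,0,0.35,0,0,0,1, 0,0,0,0,0,0,1]'; python3 -c "
from h import *;st()"; python3 -m handwheel '[-0.25,0,0,0,0,0,1, -0.25,0,0,0,0,0,1, -0.35,0,0,0,0,0,1, -0.4,0,0,0,0,0,1, -0.4,0,0,0,0,0,1, -0.4,0,0,0,0,0,1, -0.4,0,0,0,0,0,1, -0.4,0,0,0,0,0,1, -0.25,0,0,0,0,0,1, 0,0,0,0,0,0,1]'; python3 -c "
from h import *;st()"
```

```text
time: 32.72
eef_pos: [0.3015, 0.334, 0.0459]
tool_rot: [-0.022, 1.0, -0.001, -0.002]
contact_force: [-0.3, -0.4, 0.6]
grip_width: 0.0005
finger_force: 0.0
t 32.73 tcp [0.3015 0.334  0.0459] X [-0.999 -0.044  0.004] Z [-0.004 -0.003 -1.   ] w 0.0005 ff 0.0 F [-0.3 -0.4  0.6] q [-0.23  0.54 -0.88  2.13  0.61  0.76  0.1 ]
time: 33.98
eef_pos: [0.4892, 0.3429, 0.048]
tool_rot: [-0.021, 1.0, -0.0, 0.0]
contact_force: [-0.2, -0.5, -0.5]
grip_width: 0.0004
finger_force: 0.0
t 33.98 tcp [0.4892 0.3429 0.048 ] X [-0.999 -0.043 -0.001] Z [ 0.001  0.    -1.   ] w 0.0004 ff 0.0 F [-0.2 -0.5 -0.5] q [-0.12  0.72 -0.82  1.78  0.64  0.93  0.39]
```

Continue in small steps until it stops.

```bash
python3 -m handwheel '[-0.15,0,0,0,0,0,1, -0.15,0,0,0,0,0,1, 0,0,0,0,0,0,1]'; python3 -m handwheel '[-0.1,0,0,0,0,0,1, -0.1,0,0,0,0,0,1, 0,0,0,0,0,0,1]'
```

```text
time: 34.35
eef_pos: [0.5064, 0.3443, 0.048]
tool_rot: [-0.022, 1.0, 0.0, 0.0]
contact_force: [-0.6, 0.1, -0.1]
grip_width: 0.0005
finger_force: 0.0
time: 34.72
eef_pos: [0.5112, 0.3449, 0.0478]
tool_rot: [-0.024, 1.0, -0.002, -0.005]
contact_force: [-20.9, -6.0, 14.4]
grip_width: 0.0006
finger_force: 10.1
```

```bash
python3 -m handwheel '[0.2,0,0,0,0,0,1, 0.1,0,0,0,0,0,1, 0,0,-0.95,0,0,0,1, 0,0,-0.95,0,0,0,0.8, 0,0,-0.95,0,0,0,0.5, 0,0,-0.95,0,0,-0.75,0, 0,0,0,0,0,0,0]'; python3 -m handwheel '[0.3,-0.88,0,0,0,0,0, 0.3,-0.88,0,0,0,0,0, 0.3,-0.88,0,0,0,0,0, 0.3,-0.88,0,0,0,0,0, 0.3,-0.88,0,0,0,0,0, 0.3,-0.88,0,0,0,0,0, 0.3,-0.88,0,0,0,0,0, 0,0,0,0,0,0,0]'; cat > s.py <<'E'
from h import *
st(); p=cam('wrist'); q=p; P=cloud(p); ok=p['range_z']>0
m=ok&(abs(P[...,2]-.179)<.006)&(abs(P[...,0]-.42)<.06)&(abs(P[...,1]+.04)<.08); k=P[m]
if len(k): print('handle top',cv2.minAreaRect((k[:,:2]*1000).astype(np.float32)),k[:,2].mean(),len(k))
p=cam('top')
for d in arm.tip_of(p,'unit_drawer0_handle')[:2]: print('drawer handle',d['confidence'],ray(p,*d['location'],.067).round(4))
P=cloud(p); m=(abs(P[...,2]-.179)<.006)&(abs(P[...,0]-.42)<.06)&(abs(P[...,1]+.04)<.08); k=P[m]
print('handle top (top cam)',cv2.minAreaRect((k[:,:2]*1000).astype(np.float32)) if len(k) else 0)
for d in arm.outline_of(p,'chip1'):
    k=P[d['pixels']&(p['range_z']>0)]; print('chip',round(d['confidence'],2),np.median(k,0).round(3),k.min(0).round(3),k.max(0).round(3))
E
python3 s.py
```

```text
time: 35.6
eef_pos: [0.5011, 0.3459, 0.281]
tool_rot: [-0.06, 0.998, 0.002, 0.004]
contact_force: [-0.5, 0.5, -0.4]
grip_width: 0.037
finger_force: 0.0
time: 36.6
eef_pos: [0.4175, -0.043, 0.2751]
tool_rot: [-0.055, 0.998, -0.001, -0.001]
contact_force: [1.2, 0.8, -0.6]
grip_width: 0.0881
finger_force: 0.0
t 36.6 tcp [ 0.4175 -0.043   0.2751] X [-0.994 -0.11   0.001] Z [-0.001 -0.002 -1.   ] w 0.0881 ff 0.0 F [ 1.2  0.8 -0.6] q [ 0.99  0.09 -1.04  1.93  0.09  1.16  1.6 ]
handle top ((418.863525390625, -40.65846633911133), (16.706621170043945, 52.04405212402344), 7.073683738708496) 0.18056874020999508 1489
drawer handle 0.56 [0.5291 0.3533 0.067 ]
handle top (top cam) 0
chip 0.65 [0.496 0.034 0.062] [0.476 0.011 0.045] [0.517 0.054 0.069]
chip 0.64 [0.507 0.108 0.061] [0.484 0.085 0.053] [0.53  0.129 0.071]
chip 0.58 [0.564 0.348 0.088] [ 0.52   0.219 -0.006] [0.583 0.481 0.107]
chip 0.54 [0.579 0.018 0.061] [ 0.554 -0.008  0.044] [0.603 0.041 0.069]
chip 0.49 [0.582 0.109 0.061] [0.559 0.084 0.043] [0.606 0.134 0.07 ]
chip 0.46 [ 0.492 -0.078  0.062] [ 0.475 -0.101  0.054] [ 0.506 -0.055  0.071]
```

```bash
python3 -m handwheel '[-0.03,0.04,0.7,0,0,-0.14,0, 0,0,0.7,0,0,0,0, 0,0,0.5,0,0,0,0, 0,0,0.3,0,0,0,0, 0,0,0.12,0,0,0,0, 0,0,0,0,0,0,0, 0,0,0,0,0,0,0.7, 0,0,0,0,0,0,0.7, 0,0,0,0,0,0,0.7, 0,0,0,0,0,0,0.7]' 40; python3 -c "
from h import *;st()"
```

```text
time: 38.05
eef_pos: [0.4207, -0.0361, 0.1372]
tool_rot: [-0.067, 0.998, -0.001, 0.0]
contact_force: [1.0, 1.1, -0.6]
grip_width: 0.0516
finger_force: 40.0
t 38.05 tcp [ 0.4207 -0.0361  0.1372] X [-0.991 -0.133 -0.001] Z [ 0.001 -0.001 -1.   ] w 0.0516 ff 39.99350845813751 F [ 1.   1.1 -0.6] q [ 0.81  0.32 -0.97  2.11  0.34  0.87  1.34]
```

```bash
python3 -m handwheel '[0,0,-0.04,0,0,0,0.7, 0,0,0,0,0,0.7,0.7, 0,0,0,0,0,0.73,0.7, 0.15,0.47,0,0,0,0,0.7, 0.15,0.47,0,0,0,0,0.7, 0,0,0,0,0,0,0.7, 0,0,0,0,0,0,0.7]'; python3 -c "
from h import *;st()"
```

```text
time: 38.92
eef_pos: [0.4026, 0.021, 0.1391]
tool_rot: [0.004, 1.0, -0.0, -0.0]
contact_force: [0.2, -0.9, -3.4]
grip_width: 0.0513
finger_force: 40.0
t 38.92 tcp [0.4026 0.021  0.1391] X [-1.     0.008  0.   ] Z [-0. -0. -1.] w 0.0513 ff 39.97802518308163 F [ 0.2 -0.9 -3.4] q [ 0.7   0.27 -0.98  2.15  0.3   0.86  1.1 ]
```

```bash
python3 -m handwheel '[-0.3,0,0.02,0,0,0,0.7, -0.3,0,0,0,0,0,0.7, -0.3,0,0,0,0,0,0.7, -0.3,0,0,0,0,0,0.7, -0.3,0,0,0,0,0,0.7, -0.3,0,0,0,0,0,0.7, -0.3,0,0,0,0,0,0.7, -0.3,0,0,0,0,0,0.7, -0.3,0,0,0,0,0,0.7, -0.3,0,0,0,0,0,0.7]'; python3 -c "
from h import *;st()"; python3 -m handwheel '[-0.3,0,0,0,0,0,0.7, -0.3,0,0,0,0,0,0.7, -0.25,0,0,0,0,0,0.7, -0.25,0,0,0,0,0,0.7, 0,0,0,0,0,0,0.7]'; python3 - <<'E'
from h import *
st(); p=cam('top'); i=p['color'][140:310,230:400]; cv2.imwrite('pics/t2.png',cv2.resize(i,None,fx=3.4,fy=3.4,interpolation=cv2.INTER_CUBIC))
E
```

```text
time: 40.17
eef_pos: [0.5841, 0.0192, 0.1372]
tool_rot: [0.005, 1.0, 0.0, -0.001]
contact_force: [-3.5, -0.0, 3.1]
grip_width: 0.0515
finger_force: 40.0
t 40.17 tcp [0.5841 0.0192 0.1372] X [-1.     0.01   0.002] Z [-0.002  0.    -1.   ] w 0.0515 ff 39.97477434575558 F [-3.5 -0.   3.1] q [ 0.48  0.57 -0.83  1.75  0.48  1.04  1.04]
time: 40.8
eef_pos: [0.6507, 0.0188, 0.1373]
tool_rot: [0.005, 1.0, 0.0, 0.0]
contact_force: [3.2, -0.7, -1.2]
grip_width: 0.0516
finger_force: 40.0
t 40.8 tcp [0.6507 0.0188 0.1373] X [-1.     0.01  -0.001] Z [ 0.001  0.001 -1.   ] w 0.0516 ff 39.97862946242094 F [ 3.2 -0.7 -1.2] q [ 0.42  0.67 -0.8   1.58  0.51  1.12  1.06]
```

View pics/t2.png

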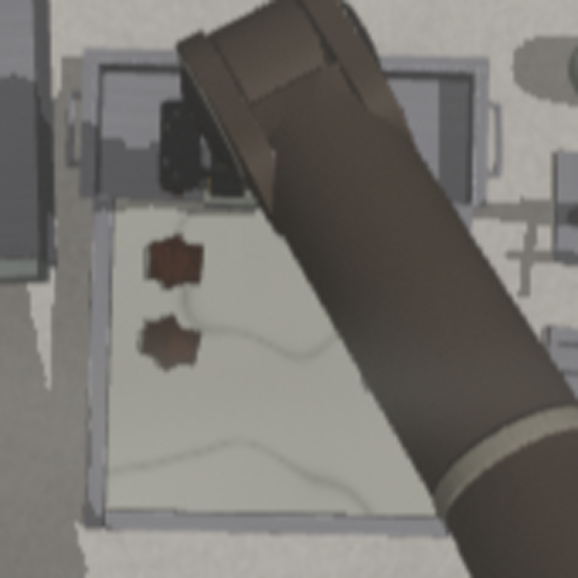

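```bash
python3 -m handwheel '[0,0,-0.6,0,0,0,0.7, 0.8,0,0,0,0,0,0.7, 0.8,0,0,0,0,0,0.7, 0.8,0.4,0,0,0,0,0.7, 0.8,0.4,0,0,0,0,0.7, 0.9,0.4,0,0,0,0,0.7, 0,0,0,0,0,0,0.7, 0,0,0.4,0,0,0,0.7, 0,0,0.15,0,0,0,0.7, 0,0,0,0,0,0,0.7, 0,0,0,0,0,0,0.7]'; cat > k.py <<'E'
from h import *
st(); p=cam('top'); P=cloud(p)
for d in arm.outline_of(p,'chip1'):
    k=P[d['pixels']&(p['range_z']>0)]; print('chip',round(d['confidence'],2),np.median(k,0).round(3),k.min(0).round(3),k.max(0).round(3))
E
python3 k.py
```

```text
time: 42.22
eef_pos: [0.4039, 0.0934, 0.1414]
tool_rot: [0.004, 1.0, 0.0, 0.0]
contact_force: [-0.1, -0.0, -2.9]
grip_width: 0.0517
finger_force: 40.0
t 42.23 tcp [0.4039 0.0934 0.1414] X [-1.     0.009 -0.   ] Z [ 0.  0. -1.] w 0.0517 ff 39.997184202075005 F [-0.1 -0.  -2.9] q [ 0.52  0.3  -0.99  2.12  0.32  0.88  0.9 ]
chip 0.74 [0.584 0.11  0.062] [0.561 0.087 0.043] [0.605 0.13  0.07 ]
chip 0.6 [ 0.674 -0.017  0.035] [ 0.665 -0.037  0.019] [0.686 0.001 0.043]
chip 0.58 [ 0.589 -0.068  0.061] [ 0.566 -0.089  0.046] [ 0.614 -0.045  0.07 ]
chip 0.57 [ 0.492 -0.076  0.062] [ 0.474 -0.101  0.044] [ 0.509 -0.055  0.068]
chip 0.52 [0.515 0.112 0.062] [0.495 0.088 0.047] [0.535 0.136 0.069]
chip 0.49 [0.679 0.028 0.014] [0.661 0.007 0.   ] [0.698 0.049 0.023]
```

```bash
python3 -m handwheel '[-0.2,0,0.05,0,0,0,0.7, -0.3,0,0,0,0,0,0.7, -0.3,0,0,0,0,0,0.7, -0.3,0,0,0,0,0,0.7, -0.3,0,0,0,0,0,0.7, -0.3,0,0,0,0,0,0.7, -0.3,0,0,0,0,0,0.7, -0.3,0,0,0,0,0,0.7, -0.3,0,0,0,0,0,0.7, -0.3,0,0,0,0,0,0.7]'; python3 -m handwheel '[-0.3,0,0,0,0,0,0.7, -0.3,0,0,0,0,0,0.7, -0.3,0,0,0,0,0,0.7, -0.3,0,0,0,0,0,0.7, 0,0,0,0,0,0,0.7]'; python3 k.py
```

```text
time: 43.58
eef_pos: [0.5789, 0.0915, 0.1374]
tool_rot: [0.005, 1.0, 0.0, -0.0]
contact_force: [-0.4, -0.4, -3.5]
grip_width: 0.0522
finger_force: 40.0
time: 44.2
eef_pos: [0.6512, 0.091, 0.1374]
tool_rot: [0.005, 1.0, 0.0, 0.0]
contact_force: [0.6, -0.2, -0.7]
grip_width: 0.0516
finger_force: 40.0
t 44.2 tcp [0.6512 0.091  0.1374] X [-1.     0.01  -0.001] Z [ 0.001  0.    -1.   ] w 0.0516 ff 39.99707255512476 F [ 0.6 -0.2 -0.7] q [ 0.31  0.68 -0.8   1.56  0.53  1.13  0.95]
chip 0.45 [ 0.598 -0.079  0.063] [ 0.581 -0.086  0.057] [ 0.61  -0.068  0.068]
```

```bash
python3 -m handwheel '[0,0,-0.6,0,0,0,0.7, 0.8,-0.45,0,0,0,0,0.7, 0.8,-0.5,0,0,0,0,0.7, 0.8,-0.5,0,0,0,0,0.7, 0.8,-0.5,0,0,0,0,0.7, 0.9,-0.5,0,0,0,0,0.7, 0,0,0,0,0,0,0.7, 0,0,0.4,0,0,0,0.7, 0,0,0.18,0,0,0,0.7, 0,0,0,0,0,0,0.7, 0,0,0,0,0,0,0.7]'; python3 k.py
```

```text
time: 45.68
eef_pos: [0.4026, -0.0531, 0.1396]
tool_rot: [0.004, 1.0, 0.0, 0.0]
contact_force: [-0.3, 0.3, -3.8]
grip_width: 0.052
finger_force: 40.0
t 45.67 tcp [ 0.4026 -0.0531  0.1396] X [-1.     0.007 -0.   ] Z [ 0.  0. -1.] w 0.052 ff 39.999572709202766 F [-0.3  0.3 -3.8] q [ 0.88  0.28 -0.98  2.14  0.3   0.86  1.28]
chip 0.73 [0.68  0.028 0.015] [ 0.661  0.007 -0.001] [0.702 0.049 0.024]
chip 0.68 [ 0.587 -0.068  0.061] [ 0.566 -0.086  0.052] [ 0.607 -0.051  0.07 ]
chip 0.68 [ 0.492 -0.078  0.062] [ 0.477 -0.098  0.055] [ 0.503 -0.061  0.071]
chip 0.58 [ 0.674 -0.017  0.033] [ 0.664 -0.037  0.004] [0.686 0.001 0.04 ]
chip 0.52 [0.672 0.105 0.034] [0.657 0.081 0.01 ] [0.691 0.128 0.05 ]
chip 0.28 [0.565 0.359 0.088] [ 0.52   0.22  -0.008] [0.584 0.518 0.111]
```

```bash
python3 -m handwheel '[-0.2,0,0.03,0,0,0,0.7, -0.3,0,0,0,0,0,0.7, -0.3,0,0,0,0,0,0.7, -0.3,0,0,0,0,0,0.7, -0.3,0,0,0,0,0,0.7, -0.3,0,0,0,0,0,0.7, -0.3,0,0,0,0,0,0.7, -0.3,0,0,0,0,0,0.7, -0.3,0,0,0,0,0,0.7, -0.3,0,0,0,0,0,0.7]'; python3 -m handwheel '[-0.3,0,0,0,0,0,0.7, -0.3,0,0,0,0,0,0.7, -0.3,0,0,0,0,0,0.7, -0.3,0,0,0,0,0,0.7, 0,0,0,0,0,0,0.7]'; python3 -m handwheel '[0,0,-0.6,0,0,0,0.7, 0.8,0,-0.5,0,0,0,0.7, 0.8,-0.3,-0.5,0,0,0,0.7, 0.8,-0.5,-0.5,0,0,0,0.7, 0.8,-0.5,0,0,0,0,0.7, 0.9,-0.5,0,0,0,0,0.7, 0,-0.5,0,0,0,0,0.7, 0,-0.8,0,0,0,0,0.7, 0,-0.8,0,0,0,0,0.7, 0,0,0,0,0,0,0.7]'; python3 k.py; python3 - <<'E'
from h import *
p=cam('top'); i=p['color'][140:310,230:400]; cv2.imwrite('pics/t3.png',cv2.resize(i,None,fx=3.4,fy=3.4,interpolation=cv2.INTER_CUBIC))
E
```

```text
time: 47.02
eef_pos: [0.5767, -0.0551, 0.1372]
tool_rot: [0.005, 1.0, -0.0, -0.001]
contact_force: [-5.5, -0.9, 6.9]
grip_width: 0.052
finger_force: 40.0
time: 47.65
eef_pos: [0.6505, -0.0557, 0.1373]
tool_rot: [0.005, 1.0, 0.0, 0.001]
contact_force: [0.9, 0.5, -0.2]
grip_width: 0.0518
finger_force: 40.0
time: 48.9
eef_pos: [0.4002, -0.2911, 0.2617]
tool_rot: [0.007, 1.0, 0.0, -0.0]
contact_force: [0.2, 0.9, -2.6]
grip_width: 0.0516
finger_force: 40.0
t 48.9 tcp [ 0.4002 -0.2911  0.2617] X [-1.     0.015  0.   ] Z [-0.  0. -1.] w 0.0516 ff 39.99814186245203 F [ 0.2  0.9 -2.6] q [ 1.28  0.26 -0.88  1.81  0.22  1.18  1.88]
chip 0.7 [0.674 0.104 0.035] [0.659 0.084 0.019] [0.687 0.128 0.046]
chip 0.66 [0.679 0.028 0.014] [ 0.659  0.007 -0.001] [0.701 0.052 0.021]
chip 0.66 [ 0.681 -0.076  0.029] [ 0.666 -0.102  0.002] [ 0.698 -0.055  0.041]
chip 0.61 [ 0.675 -0.016  0.033] [ 0.665 -0.04   0.   ] [0.686 0.004 0.041]
chip 0.59 [ 0.655 -0.072  0.037] [ 0.644 -0.091  0.021] [ 0.668 -0.052  0.051]
chip 0.56 [0.653 0.109 0.038] [ 0.644  0.084 -0.   ] [0.664 0.131 0.048]
```

View pics/t3.png

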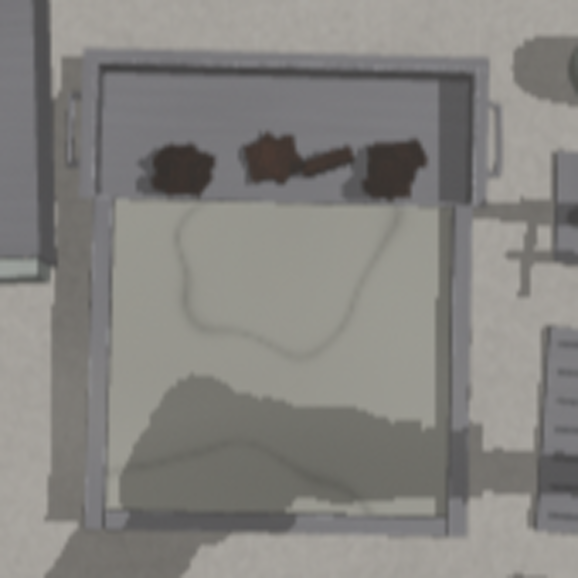

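```bash
python3 -m handwheel '[-0.54,-0.66,0,0,0,0,0.7, -0.54,-0.66,0,0,0,0,0.7, -0.54,-0.66,0,0,0,0,0.7, 0,0,0.6,0,0,0,0.7, 0,0,0.6,0,0,0,0.7, 0,0,0.4,0,0,0,0.7, 0,0,0.15,0,0,0,0.7, 0,0,0,0,0,0,0.7, 0,0,0,0,0,0,0.7]'; python3 - <<'E'
from h import *
st()
for n in ['scene','top']:
    p=cam(n); P=cloud(p); ok=p['range_z']>0
    if n=='scene': cv2.imwrite('pics/s2.png',cv2.resize(p['color'][180:310,120:290],None,fx=4,fy=4,interpolation=cv2.INTER_CUBIC))
    m=ok&(P[...,0]>.545)&(P[...,0]<.612)&(abs(P[...,1]+.411)<.03)&(P[...,2]>.155)&(P[...,2]<.2); k=P[m]
    if len(k)>5: print(n,'peg',len(k),k.min(0).round(3),k.max(0).round(3),'y(x)',np.polyfit(k[:,0],k[:,1],1).round(3),'z(x)',np.polyfit(k[:,0],k[:,2],1).round(3), 'y@.55',np.median(k[k[:,0]<.575,1]).round(4))
    m=ok&(P[...,0]>.46)&(P[...,0]<.53)&(abs(P[...,1]+.411)<.1)&(P[...,2]>.05)&(P[...,2]<.2); k=P[m]
    for lo,hi in((.05,.105),(.13,.17),(.17,.2)):
        q=k[(k[:,2]>lo)&(k[:,2]<hi)]
        if len(q): print('scr',lo,len(q),q.min(0).round(3),q.max(0).round(3))
    for t in('scraper_eye',):
        for d in arm.tip_of(p,t)[:1]: print(t,d,ray(p,*d['location'],.174).round(4))
E
```

```text
time: 50.18
eef_pos: [0.4982, -0.4067, 0.1591]
tool_rot: [0.004, 1.0, -0.001, 0.001]
contact_force: [-0.2, -0.5, -2.1]
grip_width: 0.0518
finger_force: 40.0
t 50.17 tcp [ 0.4982 -0.4067  0.1591] X [-1.     0.008 -0.002] Z [ 0.002 -0.001 -1.   ] w 0.0518 ff 39.997976683080196 F [-0.2 -0.5 -2.1] q [ 1.12  0.62 -0.76  1.58  0.46  1.13  1.81]
top peg 81 [ 0.551 -0.417  0.166] [ 0.612 -0.406  0.188] y(x) [-0.01  -0.406] z(x) [-0.168  0.275] y@.55 -0.4108
scr 0.05 148 [ 0.478 -0.439  0.076] [ 0.515 -0.339  0.105]
scr 0.17 7 [ 0.49  -0.406  0.196] [ 0.5   -0.4    0.199]
scraper_eye {'location': [251.1, 474.6], 'confidence': 0.43} [ 0.49   -0.4103  0.174 ]
```

View pics/s2.png

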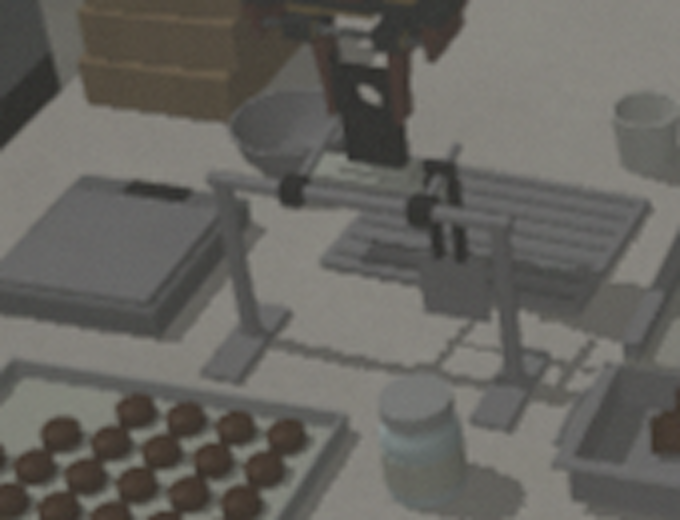

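```bash
python3 -m handwheel '[0,-0.08,0.05,0,0,0,0.7, 0,0,0,0,0,0,0.7, -0.25,0,0,0,0,0,0.7, -0.25,0,0,0,0,0,0.7, -0.25,0,0,0,0,0,0.7, -0.15,0,0,0,0,0,0.7, 0,0,0,0,0,0,0.7]'; python3 - <<'E'
from h import *
st()
p=cam('scene'); cv2.imwrite('pics/s3.png',cv2.resize(p['color'][180:260,160:270],None,fx=6,fy=6,interpolation=cv2.INTER_CUBIC))
E
```

```text
time: 51.25
eef_pos: [0.5523, -0.4112, 0.1544]
tool_rot: [0.004, 1.0, 0.0, 0.0]
contact_force: [-0.3, -0.2, -3.4]
grip_width: 0.0518
finger_force: 40.0
t 51.25 tcp [ 0.5523 -0.4112  0.1544] X [-1.     0.008 -0.   ] Z [ 0.     0.001 -1.   ] w 0.0518 ff 39.99795835465193 F [-0.3 -0.2 -3.4] q [ 1.03  0.69 -0.74  1.46  0.48  1.18  1.78]
```

View pics/s3.png

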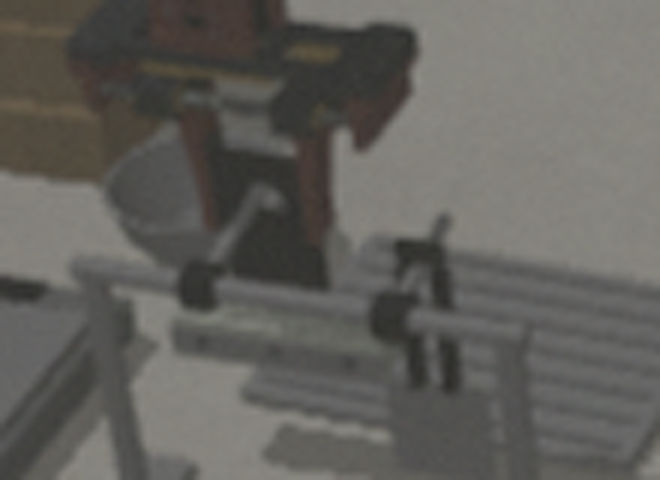

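```bash
python3 -m handwheel '[-0.2,0,0,0,0,0,0.7, -0.2,0,0,0,0,0,0.7, -0.18,0,0,0,0,0,0.7, 0,0,0,0,0,0,0.7]'; python3 -m handwheel '[0,0,0.06,0,0,0,0.7, 0,0,0.06,0,0,0,0.7, 0,0,0,0,0,0,0.7, 0,0,0,0,0,0,0.7]'; python3 -c "
from h import *;st()"
```

```text
time: 51.8
eef_pos: [0.5873, -0.4115, 0.1545]
tool_rot: [0.004, 1.0, 0.0, 0.0]
contact_force: [-0.2, 1.0, -3.9]
grip_width: 0.0516
finger_force: 40.0
time: 52.3
eef_pos: [0.5859, -0.4125, 0.1476]
tool_rot: [0.005, 1.0, -0.0, -0.0]
contact_force: [0.5, 0.5, -2.7]
grip_width: 0.052
finger_force: 40.0
t 52.3 tcp [ 0.5859 -0.4125  0.1476] X [-1.     0.009  0.   ] Z [-0. -0. -1.] w 0.052 ff 39.99798718839884 F [ 0.5  0.5 -2.7] q [ 0.97  0.74 -0.72  1.39  0.5   1.2   1.76]
```

```bash
python3 -m handwheel '[0,0,0.03,0,0,0,0.7, 0,0,0,0,0,0,0.7, 0,0,0,0,0,0,0.7]'; python3 -m handwheel '[0,0,0.03,0,0,0,0.7, 0,0,0,0,0,0,0.7, 0,0,0,0,0,0,0.7]'
```

```text
time: 52.68
eef_pos: [0.5861, -0.4126, 0.147]
tool_rot: [0.005, 1.0, -0.001, 0.0]
contact_force: [-4.0, 1.1, 7.0]
grip_width: 0.0517
finger_force: 40.0
time: 53.05
eef_pos: [0.5862, -0.4127, 0.1468]
tool_rot: [0.005, 1.0, -0.001, 0.001]
contact_force: [-6.5, 1.3, 13.9]
grip_width: 0.0519
finger_force: 40.0
```

```bash
python3 -m handwheel '[0,0,-0.04,0,0,0,0.7, 0,0,0,0,0,0,0.7, 0,0,0,0,0,0,0.4, 0,0,0,0,0,0,0.3, 0,0,0,0,0,0,0.15, 0,0,0,0,0,0,0.1, 0,0,0,0,0,0,0.1, 0,0,0,0,0,0,0.1]'; python3 -m handwheel '[0,0,-0.2,0,0,0,0.1, 0,0,-0.4,0,0,0,0.1, 0,0,-0.8,0,0,0,0.1, 0,0,-0.8,0,0,0,0.1, 0.5,0,-0.6,0,0,0,0.1, 0.9,0,0,0,0,0,0.1, 0.9,0,0,0,0,0,0.1, 0.9,0.4,0,0,0,0,0.1, 0,0.8,0,0,0,0,0.1, 0,0.8,0,0,0,0,0.1, 0,0,0,0,0,0,0.1]'; python3 k.py; python3 - <<'E'
from h import *
p=cam('scene'); a=p['color'][180:300,150:490]; cv2.imwrite('pics/s4.png',cv2.resize(a,None,fx=2.3,fy=2.3,interpolation=cv2.INTER_CUBIC))
p=cam('top'); cv2.imwrite('pics/t4.png',cv2.resize(p['color'][100:330,90:550],None,fx=1.7,fy=1.7,interpolation=cv2.INTER_CUBIC))
for d in arm.tip_of(p,'unit_drawer0_handle')[:1]: print('drawer handle',d['confidence'],ray(p,*d['location'],.067).round(4))
for d in arm.outline_of(p,'mould1'): print('mould',d['confidence'],d['box'])
E
```

```text
time: 54.05
eef_pos: [0.5862, -0.4123, 0.1463]
tool_rot: [0.004, 1.0, -0.0, 0.0]
contact_force: [0.1, -0.4, -0.3]
grip_width: 0.0786
finger_force: 0.0
time: 55.42
eef_pos: [0.396, -0.2871, 0.3161]
tool_rot: [0.002, 1.0, -0.001, 0.0]
contact_force: [-0.4, -0.0, 0.8]
grip_width: 0.0791
finger_force: 0.0
t 55.42 tcp [ 0.396  -0.2871  0.3161] X [-1.     0.004 -0.001] Z [ 0.001 -0.003 -1.   ] w 0.0791 ff 0.0 F [-0.4 -0.   0.8] q [ 1.32  0.2  -0.91  1.74  0.17  1.28  1.94]
chip 0.71 [ 0.682 -0.079  0.029] [ 0.666 -0.104  0.   ] [ 0.702 -0.055  0.038]
chip 0.51 [0.652 0.111 0.04 ] [0.647 0.089 0.03 ] [0.661 0.128 0.046]
chip 0.5 [ 0.654 -0.073  0.038] [ 0.644 -0.091  0.026] [ 0.664 -0.055  0.049]
chip 0.5 [0.68  0.028 0.015] [ 0.661  0.004 -0.002] [0.703 0.052 0.033]
chip 0.46 [ 0.675 -0.02   0.033] [ 0.665 -0.04   0.001] [0.686 0.001 0.042]
drawer handle 0.69 [0.526  0.3524 0.067 ]
```

View pics/s4.png

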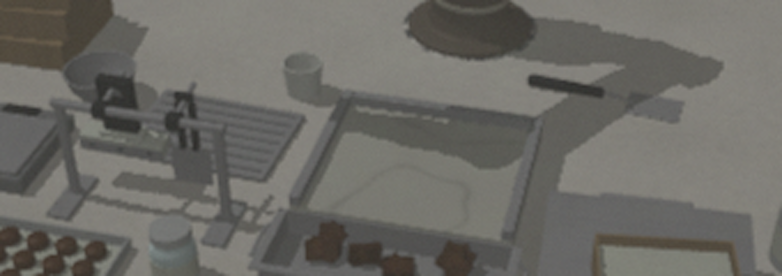

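View pics/t4.png

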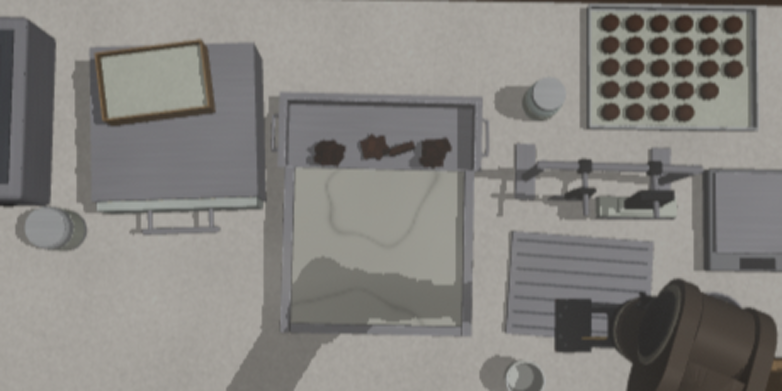

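```bash
python3 -c "
from station import arm; print(arm.finish_job())"
```

```text
the job is handed in; nothing more can be done
None
```

The job is handed in (no verdict was returned): both moulds lie flat, cavities up, in the shut drawer, all six chocolate pieces are in the pan, and the scraper hangs by its eye on the free peg, after about 55 s of robot time.

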